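# Clip the S-hook on the drying rail and hang the trimmings pail

## Robot

A 6-joint arm with a two-finger parallel gripper is mounted at the origin on a cart in front of the work surface, level with it; the furniture and walls round the work are solid. World frame = base frame: x ahead of the robot, y to its left, z up, the work surface at z = 0. Lengths are in m, angles in degrees, forces in N, time in s.
With the tool pointing down it reaches from about 0.35 to 0.875 m from the base axis. Payload 4.2 kg.
Tool frame: the origin (TCP) lies on the centre line of the jaws, within the pads' length; the fingertips stand 19 mm ahead of it and the grasp point (between the pads) is the TCP; z points along the fingers, y is the line along which they close (so a half turn about z gives the same grasp; the last joint's range is limited). The gripper opens to 87 mm and grips with 3 to 60 N. Pads are 19 mm wide; open, the fingers measure 117 mm over their backs; the gripper's body (75 mm by 190 mm) begins 51 mm behind the grasp point.
Start: joints at [-57.662, 22.042, 0.453, 0, -68.411, -14.817], TCP at [0.188, -0.596, 0.242] pointing down, gripper open.
Joint ranges: [-179.83, 179.83], [-69.29, 118.12], [-61.27, 80.66], [-181.25, 117.63], [-171.15, -9.14], [-177.46, 177.46]. Speed limits (degrees/s): [159.86, 159.86, 180, 180, 180, 180].

## Interface

Orientations are given as a 3x3 rotation matrix whose columns are the frame's x, y, z axes.
In Python, from station import sense, capture, finish_job, search_frame, masks_of gives the robot as it stands.
- The arm moves only by the tool drive_tool, never from a script. Its argument "rows" is a list of rows, each a list of 7 numbers: the opening in per cent of the stroke, from 0 (shut) to 100 (fully open), then the shift along the world's x, y, z in mm, then the turn, a rotation vector about the world's x, y, z in rad. In form: [[fingers, dx, dy, dz, wx, wy, wz], ...]. A call has 1 to 5 rows; each row shifts and turns the commanded pose from where the row before left it; what a row does not reach is not made up. A row lasts 1/12 s, in which the tool goes at most 41.7 mm and 7.16 degrees, less where a joint would pass 70% of its speed; a pose out of reach is approached as far as the arm can. A call is refused whole if a number of a shift passes 41.7 or a number of a turn 0.125, either way. A call with a gripper value outside its range is refused whole. The fingers move at their own pace and stop on an object; the grip force is fixed at half the most. Time passes only in rows, so rows that do not move let the fingers close. It gives the time, the measured TCP pose, the force, the opening and the grip force at its end, in the units of the state.
- sense(): the state, without advancing time (a new reading comes with each control period).
- capture(name): name is "side" or "top"; returns a dict with "frame" (400x640x3 uint8, red, green, blue), "z_map" (400x640 float32, m along the optical axis (not along the pixel's ray), 0 where there is no reading), "fx", "fy", "cx", "cy" (pixels), "R" (3x3) and "t" (3): a world point X has camera coordinates R X + t. Camera axes: x right, y down, z forward; pixel columns grow to the right and rows downward; lengths in m; the calibration is good to about 2 mm. A picture is of the moment at which its call begins.
- finish_job(): hands the job in; it is judged then, once.
Trained networks look in a picture, given as the dict that the camera call returned (one of the last four; its "shot" number tells which), for a name from the list of things; names that differ only in an ending like _2 or _b are one class to them, and where a whole thing is asked for, a point or a joint stands for the part that bears it (a point fixed in the world has none). Each returns a list of dicts, best first, with "p" (0 to 1); they miss things now and then, are a little off and sometimes report something else, mostly with a low value. They report only what shows in the picture. A call takes as long as a camera call. They do not tell look-alikes from the thing itself.
- search_frame(label, picture): "xy" ([column, row] in pixels, amid what is visible of it).
- masks_of(label, picture): "region" (400x640 bool, what is visible of it) and "xy" ([column, row] in pixels, amid what is visible of it).
The state is a dict: "time_s": time; "joints": joint angles; "joint_velocities": joint speeds; "effort": joint torques, N m; "tcp_pos": TCP position; "ee_rot": TCP orientation; "wrist_force": force on the tool from outside, world axes, zero at the start; "moment": the same for the moment, N m; "gripper_width": opening from 0.0 (shut) to 1.0 (fully open); "gripper_force": force on a finger pad.
Only numpy, scipy, OpenCV 4.12 (cv2) and the standard library are available. Lean on these libraries where they do the work, as an engineer would, in place of code of your own. Each camera call takes 0.05 s, during which the arm holds its last target. There are 200 camera calls.

## Task

Take the S-hook that has the spring keeper and black thumb pad out of the slotted block, hook it over the flat bar of the rail stand and press it gently down until the keeper snaps shut under the bar and the hook sits home, then let go of it; friction clamps hold the bar, so never press on it with more than 20 N. Only then hang the pail by its bail in the lower curl of that hook and let go, so that it hangs still and level. Leave the plain hook standing in its slot.

Things in the scene. Friction and masses are not known exactly. Their poses are not given: they have to be found in the camera images.
- s_hook: Task S-hook, 8 mm round steel, 157 mm tall, upright in either slot of the block. Origin: middle of the underside of its upper bend, which rests on the bar; z up, y across its plane. Throat x -7 to +7 mm between the straight front shank (centre x -11, z 0 to -80) and the back leg (x +11, ends z -37). Below, the shank slants to x 15, z -110, then the lower curl, underside z -131. 0.13 kg
- hook_pad (a point): centre of the S-hook's black thumb pad on top of its upper bend, 26 (x) by 13 (y) by 19 mm high, at s_hook z = +16.5 mm (pad from z = +7 to +26): grip it across y
- hook_mouth (a point): s_hook x 0, z -59 mm: middle of the gap by which the bar comes in from the hook's +x side, under the back leg's end (z -37) and over the slanting shank (z -81 at x -5, lower further back): 44 mm high for the 14 mm bar. Then the hook goes down, so that the bar passes the keeper and enters the throat
- keeper_tip (a point): free end of the S-hook's spring keeper, a 17 mm wire gate hinged at the back leg's end (s_hook x +11, z -33 mm). Shut it lies at s_hook x -5, z -33. The bar coming from below swings it up and back; this takes a push of about 4 to 11 N. It springs shut under the bar only in the last 3 to 4 mm before the upper bend rests on the bar
- hook_curl (a point): where the bail's wire rests in the lower curl: s_hook x 0, z -120.5 mm, half a wire above the curl's flat bottom, which is 14 mm long. The curl opens up and to -x
- hook_tip (a point): rounded top of the front tip of the S-hook's lower curl, s_hook x -23, z -97 mm. The bail's wire must pass over it from -x and under the slanting shank (whose front face is at x -15 above z -80 and then slants back), then down into the curl
- plain_hook: shorter plain S-hook of 8 mm steel without keeper or pad, 94 mm tall, in the other slot of the block; it stays there. Axes and lower curl as s_hook; its origin lies 37 mm above its top
- hook_block: dark hardwood block 80 (x) by 130 (y) by 50 mm high, fixed; origin in the middle of its underside. Two slots 48 by 10.5 mm, 42 mm deep, long side along x, at y +32 and -32 mm; a hook standing in one has its origin 139 mm above the table
- rail_stand: fixed stand: base 92 (x) by 250 (y) by 14 mm, two round posts of 14 mm at y -100 and +100 mm, 295 mm high, and between them a level flat steel bar along y at x 0, 10 mm thick (x), 14 mm high, free from y -87 to +87 mm. Origin: middle of the underside; x away from the robot
- rail_mid (a point): point of the rail stand midway between the posts, 260 mm above the table, axes as rail_stand. The bar's top edge is clamped up to 10 mm above or below this point, another height each time, and this is NOT reported: it has to be felt. Friction clamps hold the bar: it must not be pressed with more than 20 N
- pail: small light metal pail, 80 mm across the rim, 44 mm high, wall 3 mm, 0.11 to 0.23 kg. Origin: middle of its underside, z up. Its wooden side handle points to the pail's -x. Over its mouth stands a stiff fixed bail, an arch of 5 mm wire in the plane x -8 mm, 83 mm wide; hung by the top of the bail it hangs level
- pail_grip (a point): middle of the pail's straight wooden handle, pail x -85, z 36 mm; the handle is 13 mm wide (y), 15 mm high, 62 mm long (x): grip it across y
- pail_bail (a point): centre of the wire at the top of the pail's bail: pail x -8, y 0, z 96 mm
Mind the look-alikes: they are no part of the job. Leave any purple look-alike of the s_hook alone.

How it is judged:
By the outcome, as a careful person would: the job done as asked, in the order asked, and still so for the second after the job is handed in, with the robot touching nothing.
It also fails if it takes over 72 s, if anything falls off the work surface, if the arm or the gripper's body presses on something with over 40 N, if the wrist force passes 120 N, or if a joint passes its speed limit or range.

## Working session

There is one attempt and no reset: what is moved stays moved. The work goes in short steps, Python scripts to look and compute and a tool call to move; the robot and the scene stay as the last step left them, time stands still between calls to the robot, and variables do not carry over. Pictures are saved under pics/ and viewed, at most 10 in all, crops included, and the job is handed in when it is done.

Besides the shell and the picture viewer there is one more tool, called after ">>>" as name(argument=value, ...) on one line, values as JSON. drive_tool: Moves the arm, as the interface text tells. Its arguments: {"type":"object","properties":{"rows":{"type":"array"}},"required":["rows"]}

```bash
mkdir -p pics; ls
cat > h.py <<'E'
import numpy as np,cv2
from station import *
def w(p,c,r,z=None):
    z=p["z_map"][int(r),int(c)] if z is None else z
    return p["R"].T@(np.array([(c-p["cx"])/p["fx"]*z,(r-p["cy"])/p["fy"]*z,z])-p["t"])
def cloud(p,m):
    r,c=np.nonzero(m&(p["z_map"]>0)); z=p["z_map"][r,c]
    return (np.stack([(c-p["cx"])/p["fx"]*z,(r-p["cy"])/p["fy"]*z,z],1)-p["t"])@p["R"]
def save(p,n): cv2.imwrite(f"pics/{n}.png",p["frame"][:,:,::-1])
E
python3 - <<'E'
from h import *
np.set_printoptions(precision=4,suppress=True)
for n in("side","top"):
    p=capture(n); save(p,n+"0"); print(n,p["fx"],-p["R"].T@p["t"],p["R"].tolist())
    for l in("s_hook","hook_pad","plain_hook","hook_block","rail_stand","rail_mid","pail","pail_grip","pail_bail"):
        for d in masks_of(l,p)[:3]:
            q=cloud(p,d["region"]); print(l,round(d["p"],2),np.round(d["xy"]),len(q),*( (np.percentile(q,5,0),np.median(q,0),np.percentile(q,95,0)) if len(q) else ()))
E
```

```text
pics
side 373.21670175543676 [-0.0232  1.1334  0.7545] [[-0.8178664007450047, -0.5753850781407176, -0.005153870915289504], [-0.2984560312149478, 0.4318564883786532, -0.8511309951333462], [0.49195380673782096, -0.6945732396934524, -0.5249280586308072]]
s_hook 0.8 [282. 308.] 296 [0.3934 0.7029 0.0068] [0.3985 0.7228 0.1052] [0.4094 0.7302 0.1571]
s_hook 0.58 [342. 216.] 129 [0.4572 0.3754 0.0557] [0.4662 0.3846 0.1457] [0.4827 0.3897 0.1657]
hook_pad 0.72 [280. 311.] 280 [0.3932 0.704  0.0077] [0.3983 0.7231 0.107 ] [0.4086 0.7301 0.157 ]
hook_pad 0.49 [340. 221.] 189 [0.4563 0.3173 0.0484] [0.4663 0.3842 0.1246] [0.5127 0.3896 0.1639]
plain_hook 0.44 [347. 217.] 8 [0.468  0.3175 0.0744] [0.4747 0.32   0.0945] [0.4814 0.3215 0.1   ]
hook_block 0.94 [341. 245.] 1047 [0.43   0.2953 0.0051] [0.4608 0.3813 0.0477] [0.5055 0.4185 0.0519]
rail_stand 0.63 [319. 202.] 1662 [0.6062 0.1315 0.011 ] [0.6441 0.2605 0.0166] [0.6807 0.3535 0.2635]
rail_mid 0.83 [318. 202.] 2150 [0.6043 0.1039 0.0022] [0.6447 0.2409 0.018 ] [0.7133 0.3534 0.2635]
pail 0.6 [388. 193.] 455 [ 0.4512 -0.0378  0.0043] [0.
[... 692 characters left out ...]
block 0.95 [310. 209.] 771 [0.4379 0.2963 0.0421] [0.4735 0.3507 0.0499] [0.5114 0.4077 0.0562]
rail_stand 0.76 [339. 154.] 2265 [0.6062 0.1242 0.0077] [0.6448 0.2321 0.0161] [0.6839 0.3454 0.2633]
rail_mid 0.58 [336. 157.] 2311 [0.605  0.1241 0.0071] [0.6446 0.2328 0.0161] [0.6837 0.3467 0.2633]
pail 0.61 [400. 202.] 519 [ 0.4565 -0.0311 -0.0021] [0.4883 0.0317 0.0167] [0.5234 0.0664 0.089 ]
pail_grip 0.87 [399. 202.] 529 [ 0.4554 -0.0391 -0.002 ] [0.4866 0.0293 0.0183] [0.5231 0.0637 0.0882]
pail_bail 0.95 [396. 206.] 581 [ 0.4536 -0.0471 -0.0027] [0.4863 0.0292 0.0167] [0.5239 0.0659 0.0845]
pail_bail 0.62 [296. 211.] 42 [0.4526 0.3781 0.03  ] [0.4644 0.3815 0.1633] [0.4794 0.3875 0.1691]
```

Run:
```python
import cv2
a=cv2.imread("pics/side0.png")[120:360,240:460];b=cv2.imread("pics/top0.png")[110:260,160:460]
cv2.imwrite("pics/a1.png",cv2.resize(a,None,fx=2.5,fy=2.5,interpolation=2));cv2.imwrite("pics/b1.png",cv2.resize(b,None,fx=2.6,fy=2.6,interpolation=2))
```

```text
(no output)
```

View pics/a1.png

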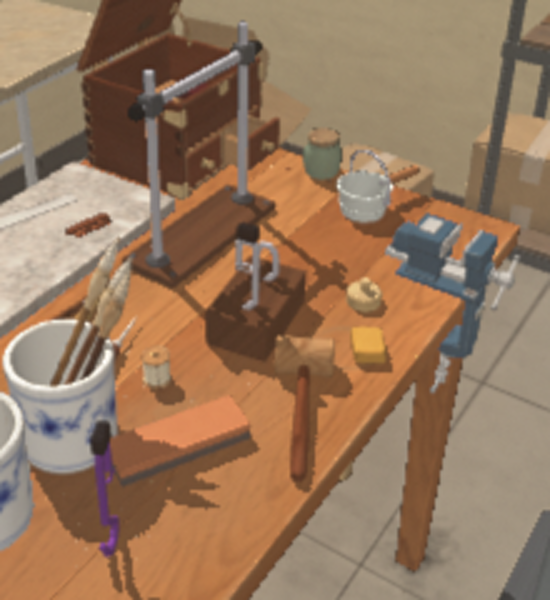

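View pics/b1.png

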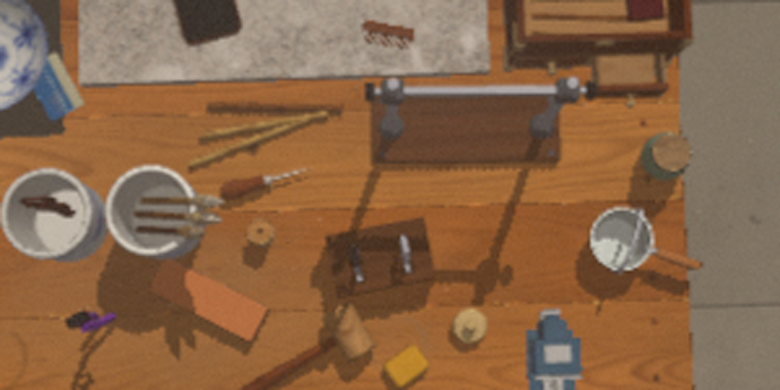

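Run:
```python
from h import *
np.set_printoptions(precision=4,suppress=True)
C={}
for n in("side","top"):
    p=capture(n); q=cloud(p,np.ones((400,640),bool)); C[n]=q
    print(n)
    def box(x0,x1,y0,y1,z0,z1): return q[(q[:,0]>x0)&(q[:,0]<x1)&(q[:,1]>y0)&(q[:,1]<y1)&(q[:,2]>z0)&(q[:,2]<z1)]
    b=box(.41,.54,.27,.43,.044,.056); print("block",len(b),cv2.minAreaRect(b[:,:2].astype(np.float32)*1000))
    h=box(.42,.53,.28,.42,.06,.18)
    print("hookpts",h[np.argsort(-h[:,2])][:: max(1,len(h)//45)])
    r=box(.58,.75,.08,.38,.22,.31)
    v=cv2.fitLine(r[(r[:,1]>.14)&(r[:,1]<.33)&(r[:,2]<.275)][:,:2].astype(np.float32),cv2.DIST_HUBER,0,.01,.01).ravel();print("bar",v)
    bb=r[(r[:,1]>.17)&(r[:,1]<.29)];print(np.percentile(bb,[5,50,95],axis=0))
    b=box(.58,.73,.09,.37,.008,.02);print("base",len(b),cv2.minAreaRect(b[:,:2].astype(np.float32)*1000))
    g=box(.42,.56,-.12,.09,.0285,.12); np.save(n+"_pail",g)
    print("pail",len(g), g[g[:,2]>.055][:: max(1,len(g[g[:,2]>.055])//20)])
    hd=g[(g[:,1]<-.03)]; print("handle",hd[::max(1,len(hd)//15)])
a=capture("side")["frame"][190:270,305:385];cv2.imwrite("pics/c1.png",cv2.resize(a[:,:,::-1],None,fx=7,fy=7,interpolation=2))
```

```text
side
block 619 ((469.52142333984375, 348.4449157714844), (95.82917785644531, 135.29295349121094), 10.296550750732422)
hookpts [[0.4703 0.3803 0.1678]
 [0.4708 0.3897 0.1658]
 [0.4748 0.3786 0.1652]
 [0.4724 0.3822 0.1646]
 [0.4574 0.3841 0.1644]
 [0.4632 0.3805 0.1637]
 [0.4808 0.3904 0.1625]
 [0.4741 0.39   0.1613]
 [0.4602 0.3849 0.1603]
 [0.4566 0.3851 0.1583]
 [0.4691 0.387  0.1581]
 [0.4563 0.3802 0.1558]
 [0.4565 0.3851 0.1549]
 [0.477  0.3907 0.1537]
 [0.4586 0.3871 0.1518]
 [0.4615 0.3879 0.1511]
 [0.4781 0.3891 0.1489]
 [0.4756 0.3875 0.1455]
 [0.4618 0.382  0.1442]
 [0.4809 0.3848 0.1419]
 [0.4743 0.3842 0.1406]
 [0.4782 0.3837 0.1388]
 [0.4773 0.3849 0.1363]
 [0.4619 0.3816 0.1334]
 [0.4551 0.3814 0.1324]
 [0.4814 0.3893 0.1301]
 [0.479  0.3876 0.1265]
 [0.4579 0.3875 0.1242]
 [0.4795 0.3868 0.1222]
 [0.4791 0.3874 0.1191]
 [0.456  0.3796 0.1168]
 [0.4584 0.3811 0.113 ]
 [0.4612 0.3823 0.1126]
 [0.4807 0.3901 0.1092]
 [0.4792 0.3871 0.1081]
 [0.4652 0.3813 0.1068]
 [0.4759 0.3866 0.1055]
 [0.4562 0.3842 0.105 ]
 [0.455  0.3808 0.1034]
 [0.4829 0.3209 0.1017]
 [0.4893 0.322
[... 4110 characters left out ...]
0.0894]
 [0.4692 0.04   0.0932]
 [0.4662 0.0392 0.0887]
 [0.4629 0.0393 0.0884]
 [0.4571 0.0444 0.0786]
 [0.4535 0.0455 0.0839]
 [0.4509 0.0435 0.0726]]
handle [[ 0.4675 -0.031   0.0412]
 [ 0.4669 -0.0361  0.0482]
 [ 0.4638 -0.0369  0.044 ]
 [ 0.4637 -0.044   0.0426]
 [ 0.4605 -0.0334  0.0438]
 [ 0.4603 -0.0402  0.0438]
 [ 0.4601 -0.0467  0.0445]
 [ 0.46   -0.0538  0.0431]
 [ 0.4576 -0.0312  0.038 ]
 [ 0.4569 -0.0362  0.0455]
 [ 0.4573 -0.0452  0.0362]
 [ 0.4564 -0.049   0.0483]
 [ 0.4564 -0.0569  0.0439]
 [ 0.4564 -0.0643  0.0413]
 [ 0.4536 -0.0399  0.0435]
 [ 0.4534 -0.0466  0.0435]
 [ 0.4529 -0.0523  0.0481]
 [ 0.453  -0.0601  0.0437]
 [ 0.4504 -0.0522  0.034 ]
 [ 0.4496 -0.0559  0.0464]]
```

View pics/c1.png

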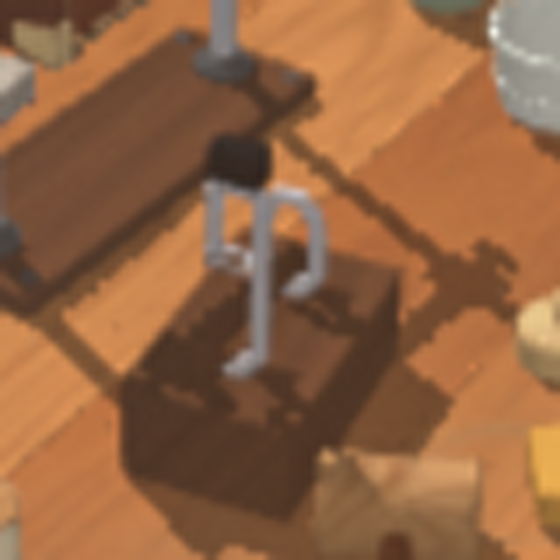

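Run:
```python
from h import *
np.set_printoptions(precision=4,suppress=True)
s=sense();print(s["ee_rot"],s["tcp_pos"],s["wrist_force"],s["gripper_width"])
for n in("side","top"):
    g=np.load(n+"_pail.npy"); b=g[g[:,2]>.055]; 
    v=cv2.fitLine(b[:,:2].astype(np.float32),cv2.DIST_HUBER,0,.01,.01).ravel();print(n,"bail",v,b[b[:,2]>.09].mean(0), (b.min(0)+b.max(0))/2)
    h=g[(g[:,1]<-.025)&(g[:,2]>.036)];v=cv2.fitLine(h[:,:2].astype(np.float32),cv2.DIST_HUBER,0,.01,.01).ravel();print("handle",v,h.min(0),h.max(0))
p=capture("side");q=cloud(p,np.ones((400,640),bool))
for y0,y1 in((.09,.16),(.31,.38)):
  m=q[(q[:,0]>.6)&(q[:,0]<.7)&(q[:,1]>y0)&(q[:,1]<y1)&(q[:,2]>.05)&(q[:,2]<.22)];print("post",np.median(m,0))
```

```text
[[-0.9536 -0.301   0.    ]
 [-0.301   0.9536 -0.    ]
 [-0.     -0.     -1.    ]] [ 0.1882 -0.596   0.2415] [-1.0791  0.0249  0.3281] 1.0016379869771372
side bail [ 0.9398 -0.3417  0.4779  0.0339] [0.484  0.0313 0.0944] [0.4862 0.0318 0.0773]
handle [ 0.3775  0.926   0.4569 -0.039 ] [ 0.4457 -0.0704  0.0371] [ 0.4661 -0.0266  0.0461]
top bail [ 0.9394 -0.3429  0.4963  0.0287] [0.4878 0.0318 0.0961] [0.488  0.0324 0.0838]
handle [ 0.3436  0.9391  0.4589 -0.044 ] [ 0.4495 -0.0651  0.0362] [ 0.4714 -0.0252  0.0514]
post [0.6429 0.1358 0.1367]
post [0.6463 0.3356 0.1408]
```

>>> drive_tool(rows=[[100,35,20,20,0,0,0],[100,35,20,20,0,0,0],[100,35,20,20,0,0,0],[100,30,28,10,0,0,0],[100,30,28,0,0,0,0]])

```text
time_s: 1.62
tcp_pos: [0.3468, -0.4848, 0.31]
ee_rot: [[-0.954, -0.301, 0.004], [-0.301, 0.954, -0.004], [-0.002, -0.005, -1.0]]
wrist_force: [1.7, -0.4, 0.3]
gripper_width: 0.999
gripper_force: 0.0
```

>>> drive_tool(rows=[[100,10,40,0,0,0,-0.02],[100,10,40,0,0,0,-0.02],[100,10,40,0,0,0,-0.02],[100,10,40,0,0,0,-0.02],[100,10,40,0,0,0,-0.02]])

```text
time_s: 2.03
tcp_pos: [0.395, -0.2829, 0.3072]
ee_rot: [[-0.979, -0.203, 0.001], [-0.203, 0.979, -0.0], [-0.001, -0.0, -1.0]]
wrist_force: [0.7, -0.0, 0.5]
gripper_width: 0.999
gripper_force: 0.0
```

>>> drive_tool(rows=[[100,10,40,0,0,0,0],[100,10,40,0,0,0,0],[100,10,40,0,0,0,0],[100,10,40,0,0,0,0],[100,10,40,0,0,0,0]])

```text
time_s: 2.45
tcp_pos: [0.4449, -0.0828, 0.3075]
ee_rot: [[-0.979, -0.205, 0.001], [-0.205, 0.979, 0.0], [-0.001, -0.0, -1.0]]
wrist_force: [1.2, -0.6, 0.7]
gripper_width: 1.0
gripper_force: 0.0
```

>>> drive_tool(rows=[[100,5,40,0,0,0,0],[100,5,40,0,0,0,0],[100,5,40,0,0,0,0],[100,0,40,0,0,0,0],[100,0,40,0,0,0,0]])

```text
time_s: 2.87
tcp_pos: [0.4597, 0.1172, 0.3073]
ee_rot: [[-0.979, -0.205, 0.001], [-0.205, 0.979, 0.0], [-0.001, 0.0, -1.0]]
wrist_force: [1.4, -0.3, 0.6]
gripper_width: 0.998
gripper_force: 0.0
```

>>> drive_tool(rows=[[100,0,40,0,0,0,0],[100,0,40,0,0,0,0],[100,0,40,0,0,0,0],[100,0,40,0,0,0,0],[100,0,0,0,0,0,0]])

```text
time_s: 3.28
tcp_pos: [0.46, 0.2809, 0.3061]
ee_rot: [[-0.978, -0.209, 0.0], [-0.209, 0.978, 0.001], [-0.001, 0.001, -1.0]]
wrist_force: [0.6, 0.0, -0.6]
gripper_width: 1.0
gripper_force: 0.0
```

>>> drive_tool(rows=[[100,3,35,-10,0,0,0],[100,3,35,-20,0,0,0],[100,3,33,-30,0,0,0],[100,0,0,-30,0,0,0],[100,0,0,-30,0,0,0]])

```text
time_s: 3.7
tcp_pos: [0.4686, 0.3775, 0.1874]
ee_rot: [[-0.979, -0.206, 0.0], [-0.206, 0.979, 0.0], [-0.0, 0.0, -1.0]]
wrist_force: [0.5, -0.8, -0.1]
gripper_width: 1.0
gripper_force: 0.0
```

>>> drive_tool(rows=[[100,0,0,-18,0,0,0],[60,0,0,-5,0,0,0],[25,0,0,0,0,0,0],[0,0,0,0,0,0,0],[0,0,0,0,0,0,0]])

```text
time_s: 4.12
tcp_pos: [0.4697, 0.3767, 0.1681]
ee_rot: [[-0.979, -0.204, 0.003], [-0.204, 0.979, 0.003], [-0.003, 0.002, -1.0]]
wrist_force: [0.5, -0.2, -0.0]
gripper_width: 0.778
gripper_force: 0.0
```

>>> drive_tool(rows=[[0,0,0,0,0,0,0],[0,0,0,0,0,0,0],[0,0,0,0,0,0,0],[0,0,0,0,0,0,0]])

```text
time_s: 4.45
tcp_pos: [0.4689, 0.3761, 0.1666]
ee_rot: [[-0.979, -0.204, 0.001], [-0.204, 0.979, 0.001], [-0.001, 0.001, -1.0]]
wrist_force: [0.6, 0.3, -0.0]
gripper_width: 0.478
gripper_force: 0.0
```

>>> drive_tool(rows=[[0,0.5,7.5,-3.5,0,0,0],[0,0,0,0,0,0,0],[0,0,0,0,0,0,0],[0,0,0,0,0,0,0],[0,0,0,0,0,0,0]])

```text
time_s: 4.87
tcp_pos: [0.4692, 0.3833, 0.1623]
ee_rot: [[-0.979, -0.204, -0.0], [-0.204, 0.979, -0.001], [0.001, -0.001, -1.0]]
wrist_force: [-0.1, -0.6, -0.7]
gripper_width: 0.148
gripper_force: 29.9
```

>>> drive_tool(rows=[[0,0,0,0,0,0,0],[0,0,0,0,0,0,0],[0,0,0,0,0,0,0]])

```text
time_s: 5.12
tcp_pos: [0.4692, 0.3833, 0.1623]
ee_rot: [[-0.979, -0.204, -0.0], [-0.204, 0.979, -0.0], [0.0, -0.0, -1.0]]
wrist_force: [0.2, -0.4, -1.1]
gripper_width: 0.146
gripper_force: 29.9
```

>>> drive_tool(rows=[[0,0,0,10,0,0,0],[0,0,0,20,0,0,0],[0,0,0,25,0,0,0],[0,0,0,30,0,0,0],[0,0,0,30,0,0,0]])

```text
time_s: 5.53
tcp_pos: [0.4691, 0.3831, 0.2792]
ee_rot: [[-0.979, -0.204, -0.0], [-0.204, 0.979, -0.0], [0.0, -0.0, -1.0]]
wrist_force: [0.3, 0.6, -2.1]
gripper_width: 0.146
gripper_force: 29.9
```

>>> drive_tool(rows=[[0,10,-20,30,0,0,-0.04],[0,20,-30,20,0,0,-0.05],[0,25,-35,8,0,0,-0.05],[0,25,-35,0,0,0,-0.05],[0,20,-25,0,0,0,-0.03]])

```text
time_s: 5.95
tcp_pos: [0.5683, 0.239, 0.3374]
ee_rot: [[-1.0, 0.017, 0.003], [0.017, 1.0, 0.002], [-0.003, 0.002, -1.0]]
wrist_force: [-0.2, 0.3, -1.6]
gripper_width: 0.149
gripper_force: 29.9
```

>>> drive_tool(rows=[[0,0,0,0,0,0,0],[0,0,0,0,0,0,0]])

```text
time_s: 6.12
tcp_pos: [0.568, 0.2395, 0.3355]
ee_rot: [[-1.0, 0.017, 0.0], [0.017, 1.0, 0.0], [-0.0, 0.0, -1.0]]
wrist_force: [0.6, 0.6, -2.0]
gripper_width: 0.152
gripper_force: 29.9
```

Run:
```python
from h import *
np.set_printoptions(precision=4,suppress=True)
p=capture("side");q=cloud(p,np.ones((400,640),bool))
a=p["frame"][110:230,270:390];cv2.imwrite("pics/d1.png",cv2.resize(a[:,:,::-1],None,fx=5,fy=5,interpolation=2))
m=q[(q[:,0]>.52)&(q[:,0]<.62)&(q[:,1]>.22)&(q[:,1]<.26)&(q[:,2]>.15)&(q[:,2]<.345)]
for z in np.arange(.15,.34,.01):
    k=m[abs(m[:,2]-z)<.005]
    if len(k): print(round(z,3),k[np.argsort(k[:,0])][:: max(1,len(k)//4),:2].tolist())
```

```text
0.18 [[0.5607869323682031, 0.23869234305072232], [0.5610297128991392, 0.24421971253596672], [0.5671159136023269, 0.2409274713199223], [0.5750142878519748, 0.24077999105410877], [0.5797084282032956, 0.23967427663689636]]
0.19 [[0.5517100175359091, 0.24102940383583646], [0.5615458979248718, 0.24350619916473645], [0.5717594332097513, 0.24567963857192032], [0.577552266601652, 0.24290428009774592]]
0.2 [[0.5458138094539875, 0.23871700182844366], [0.5513492204737069, 0.24178977516898514], [0.5546153305208862, 0.24262232699106556], [0.581948507631206, 0.24230148709961996], [0.5856263542898251, 0.2426476013902682]]
0.21 [[0.5446516053404893, 0.240662901407298], [0.5471216409687942, 0.237017336360433], [0.5717249428080078, 0.24027020809575703], [0.5784232001581239, 0.24178260513827388], [0.5859513174676839, 0.24218760424288574]]
0.22 [[0.5616330273438561, 0.24408115371313727], [0.5690710824610544, 0.23852894045623774], [0.5711846880607577, 0.24123583313815905], [0.5746887638209576, 0.24165339126561458]]
0.23 [[0.5554327915526939, 0.24216355309022364], [0.5582476126897378, 0.2435446550704438],
[... 1833 characters left out ...]
], [0.5558308863543744, 0.24349677398609545], [0.5597675223496617, 0.24296672135715852], [0.5778130772240242, 0.243616091119527]]
0.32 [[0.5540820970394358, 0.2465074471597963], [0.5576263732476407, 0.2574218019679194], [0.5592717393506308, 0.24952844844020025], [0.5700260613673971, 0.25523370499619114]]
0.33 [[0.5541333440292187, 0.22995658116159942], [0.5569243518046296, 0.23674340541147348], [0.5601268761039364, 0.24848354130046996], [0.5690321864383447, 0.2567941226160479]]
0.34 [[0.5544756865220182, 0.24622229600236362], [0.5580763762894595, 0.24077276410276832], [0.561272540760417, 0.2359450566246621], [0.5670886031029243, 0.23265928178701822], [0.5783091411531445, 0.2538979283232621]]
```

View pics/d1.png

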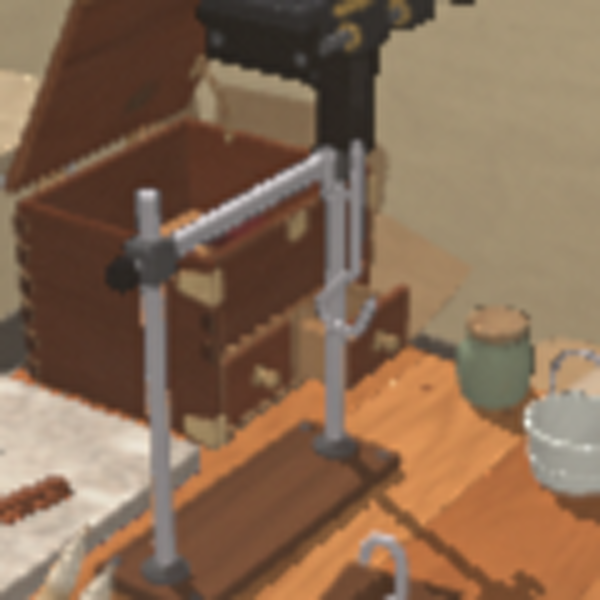

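>>> drive_tool(rows=[[0,15,-2,0,0,0,0],[0,20,-2,0,0,0,0],[0,20,0,0,0,0,0],[0,15,0,0,0,0,0],[0,7,0,0,0,0,0]])

```text
time_s: 6.58
tcp_pos: [0.645, 0.2386, 0.3345]
ee_rot: [[-1.0, 0.013, -0.0], [0.013, 1.0, -0.0], [0.0, -0.0, -1.0]]
wrist_force: [-0.4, -0.2, -2.1]
gripper_width: 0.149
gripper_force: 29.9
```

>>> drive_tool(rows=[[0,1,0,0,0,0,0],[0,0,0,0,0,0,0]])

```text
time_s: 6.75
tcp_pos: [0.6447, 0.238, 0.3348]
ee_rot: [[-1.0, 0.013, -0.001], [0.013, 1.0, -0.0], [0.001, -0.0, -1.0]]
wrist_force: [0.6, 0.1, -1.2]
gripper_width: 0.146
gripper_force: 29.9
```

>>> drive_tool(rows=[[0,1,0,0,0,0,0],[0,0,0,0,0,0,0]])

```text
time_s: 6.92
tcp_pos: [0.6456, 0.2376, 0.3358]
ee_rot: [[-1.0, 0.013, 0.0], [0.013, 1.0, 0.0], [-0.0, 0.0, -1.0]]
wrist_force: [-0.3, 0.1, -0.2]
gripper_width: 0.144
gripper_force: 29.9
```

>>> drive_tool(rows=[[0,1,0,0,0,0,0],[0,0,0,0,0,0,0]])

```text
time_s: 7.08
tcp_pos: [0.647, 0.2373, 0.3357]
ee_rot: [[-1.0, 0.014, 0.001], [0.014, 1.0, 0.0], [-0.001, 0.0, -1.0]]
wrist_force: [-0.4, -0.7, -1.9]
gripper_width: 0.144
gripper_force: 29.9
```

>>> drive_tool(rows=[[0,1,0,0,0,0,0],[0,0,0,0,0,0,0]])

```text
time_s: 7.25
tcp_pos: [0.6483, 0.2372, 0.3353]
ee_rot: [[-1.0, 0.014, 0.0], [0.014, 1.0, 0.0], [-0.0, 0.0, -1.0]]
wrist_force: [0.2, -0.3, -1.1]
gripper_width: 0.141
gripper_force: 29.9
```

>>> drive_tool(rows=[[0,1,0,0,0,0,0],[0,0,0,0,0,0,0]])

```text
time_s: 7.42
tcp_pos: [0.6493, 0.2372, 0.3351]
ee_rot: [[-1.0, 0.014, -0.0], [0.014, 1.0, -0.0], [0.0, -0.0, -1.0]]
wrist_force: [-0.3, -0.4, -1.3]
gripper_width: 0.148
gripper_force: 29.9
```

>>> drive_tool(rows=[[0,0.5,0,0,0,0,0],[0,0,0,0,0,0,0]])

```text
time_s: 7.58
tcp_pos: [0.6496, 0.2371, 0.335]
ee_rot: [[-1.0, 0.014, -0.001], [0.014, 1.0, -0.0], [0.001, -0.0, -1.0]]
wrist_force: [-0.8, -0.1, -1.2]
gripper_width: 0.147
gripper_force: 29.9
```

>>> drive_tool(rows=[[0,0.7,0,0,0,0,0],[0,0,0,0,0,0,0]])

```text
time_s: 7.75
tcp_pos: [0.65, 0.2371, 0.335]
ee_rot: [[-1.0, 0.014, -0.002], [0.014, 1.0, -0.0], [0.002, -0.0, -1.0]]
wrist_force: [-2.5, 0.2, -0.5]
gripper_width: 0.145
gripper_force: 29.9
```

>>> drive_tool(rows=[[0,0.7,0,0,0,0,0],[0,0,0,0,0,0,0]])

```text
time_s: 7.92
tcp_pos: [0.6505, 0.2371, 0.3349]
ee_rot: [[-1.0, 0.014, -0.002], [0.014, 1.0, -0.001], [0.002, -0.001, -1.0]]
wrist_force: [-4.9, 0.5, 0.4]
gripper_width: 0.144
gripper_force: 29.9
```

>>> drive_tool(rows=[[0,0.7,0,0,0,0,0],[0,0,0,0,0,0,0]])

```text
time_s: 8.08
tcp_pos: [0.6514, 0.2369, 0.3349]
ee_rot: [[-1.0, 0.014, -0.002], [0.014, 1.0, -0.001], [0.002, -0.001, -1.0]]
wrist_force: [-2.9, -0.3, 0.3]
gripper_width: 0.145
gripper_force: 30.0
```

>>> drive_tool(rows=[[0,-3.5,0,0,0,0,0],[0,0,0,-3,0,0,0],[0,0,0,-3,0,0,0],[0,0,0,0,0,0,0]])

```text
time_s: 8.42
tcp_pos: [0.6487, 0.2374, 0.3282]
ee_rot: [[-1.0, 0.014, 0.0], [0.014, 1.0, 0.0], [-0.0, 0.0, -1.0]]
wrist_force: [-0.0, 0.1, -2.3]
gripper_width: 0.146
gripper_force: 30.0
```

>>> drive_tool(rows=[[0,0,0,-2,0,0,0],[0,0,0,-2,0,0,0],[0,0,0,-2,0,0,0],[0,0,0,0,0,0,0]])

```text
time_s: 8.75
tcp_pos: [0.6484, 0.2372, 0.3224]
ee_rot: [[-1.0, 0.014, -0.001], [0.014, 1.0, -0.0], [0.001, -0.0, -1.0]]
wrist_force: [1.1, 0.0, -1.6]
gripper_width: 0.147
gripper_force: 30.0
```

>>> drive_tool(rows=[[0,0,0,-2,0,0,0],[0,0,0,-2,0,0,0],[0,0,0,0,0,0,0]])

```text
time_s: 9.0
tcp_pos: [0.6483, 0.2372, 0.3185]
ee_rot: [[-1.0, 0.014, -0.001], [0.014, 1.0, -0.0], [0.001, -0.0, -1.0]]
wrist_force: [-0.1, 0.3, -1.3]
gripper_width: 0.145
gripper_force: 30.0
```

>>> drive_tool(rows=[[0,-0.4,0,-1.5,0,0,0],[0,0,0,-1.5,0,0,0],[0,0,0,0,0,0,0]])

```text
time_s: 9.25
tcp_pos: [0.6479, 0.2372, 0.3157]
ee_rot: [[-1.0, 0.014, -0.001], [0.014, 1.0, -0.0], [0.001, -0.0, -1.0]]
wrist_force: [-0.7, 0.5, -1.0]
gripper_width: 0.15
gripper_force: 30.0
```

>>> drive_tool(rows=[[0,0,0,-1.5,0,0,0],[0,0,0,-1.5,0,0,0],[0,0,0,0,0,0,0]])

```text
time_s: 9.5
tcp_pos: [0.6482, 0.2372, 0.3143]
ee_rot: [[-1.0, 0.014, 0.002], [0.014, 1.0, 0.0], [-0.002, 0.0, -1.0]]
wrist_force: [-0.9, -0.3, 4.3]
gripper_width: 0.15
gripper_force: 30.0
```

>>> drive_tool(rows=[[0,0,0,-1.5,0,0,0],[0,0,0,-1.5,0,0,0],[0,0,0,0,0,0,0]])

```text
time_s: 9.75
tcp_pos: [0.6485, 0.2372, 0.3119]
ee_rot: [[-1.0, 0.014, 0.003], [0.014, 1.0, 0.001], [-0.003, 0.001, -1.0]]
wrist_force: [-1.0, -0.4, 6.3]
gripper_width: 0.144
gripper_force: 30.0
```

>>> drive_tool(rows=[[0,0,0,-1.5,0,0,0],[0,0,0,-1.5,0,0,0],[0,0,0,0,0,0,0]])

```text
time_s: 10.0
tcp_pos: [0.6493, 0.2372, 0.3094]
ee_rot: [[-1.0, 0.014, 0.006], [0.014, 1.0, 0.001], [-0.006, 0.001, -1.0]]
wrist_force: [0.6, -0.6, 6.0]
gripper_width: 0.152
gripper_force: 30.0
```

>>> drive_tool(rows=[[0,-0.5,0,-1.5,0,0,0],[0,0,0,-1.5,0,0,0],[0,0,0,0,0,0,0]])

```text
time_s: 10.25
tcp_pos: [0.6494, 0.2373, 0.3067]
ee_rot: [[-1.0, 0.014, 0.007], [0.014, 1.0, 0.002], [-0.007, 0.002, -1.0]]
wrist_force: [3.0, 0.1, 5.8]
gripper_width: 0.146
gripper_force: 30.0
```

>>> drive_tool(rows=[[0,0,0,-1.5,0,0,0],[0,0,0,-1.5,0,0,0],[0,0,0,0,0,0,0]])

```text
time_s: 10.5
tcp_pos: [0.6496, 0.2374, 0.3035]
ee_rot: [[-1.0, 0.014, 0.007], [0.014, 1.0, 0.002], [-0.007, 0.002, -1.0]]
wrist_force: [2.8, -0.4, 4.4]
gripper_width: 0.145
gripper_force: 30.0
```

>>> drive_tool(rows=[[0,0,0,-1.5,0,0,0],[0,0,0,-1.5,0,0,0],[0,0,0,0,0,0,0]])

```text
time_s: 10.75
tcp_pos: [0.6495, 0.2375, 0.3001]
ee_rot: [[-1.0, 0.014, 0.007], [0.014, 1.0, 0.002], [-0.007, 0.002, -1.0]]
wrist_force: [4.1, 1.3, 6.2]
gripper_width: 0.151
gripper_force: 30.0
```

>>> drive_tool(rows=[[0,0,0,-1.5,0,0,0],[0,0,0,-1.5,0,0,0],[0,0,0,0,0,0,0]])

```text
time_s: 11.0
tcp_pos: [0.6482, 0.2374, 0.2945]
ee_rot: [[-1.0, 0.014, 0.001], [0.014, 1.0, 0.001], [-0.001, 0.001, -1.0]]
wrist_force: [4.9, 0.7, 2.0]
gripper_width: 0.143
gripper_force: 30.0
```

Run:
```python
from h import *
p=capture("side")
a=p["frame"][125:185,300:370];cv2.imwrite("pics/e1.png",cv2.resize(a[:,:,::-1],None,fx=9,fy=9,interpolation=2))
q=cloud(p,np.ones((400,640),bool))
m=q[(q[:,0]>.6)&(q[:,0]<.7)&(q[:,1]>.225)&(q[:,1]<.26)&(q[:,2]>.12)&(q[:,2]<.31)]
for z in np.arange(.13,.3,.01):
    k=m[abs(m[:,2]-z)<.005]
    if len(k): print(round(z,3),len(k),k.mean(0).round(4),k[:,0].min().round(4),k[:,0].max().round(4))
```

```text
0.14 7 [0.6475 0.2391 0.1432] 0.6375 0.6593
0.15 15 [0.6484 0.2387 0.1495] 0.6296 0.6637
0.16 15 [0.6471 0.241  0.1602] 0.6267 0.6638
0.17 12 [0.6407 0.2396 0.1705] 0.6233 0.662
0.18 5 [0.6469 0.2409 0.1811] 0.6437 0.6513
0.19 8 [0.6382 0.2387 0.1906] 0.6349 0.643
0.2 6 [0.6373 0.2405 0.2008] 0.6344 0.6408
0.21 5 [0.6373 0.2407 0.2112] 0.6347 0.6394
0.22 5 [0.636  0.2412 0.2205] 0.633 0.6392
0.23 6 [0.6371 0.24   0.2298] 0.6346 0.6387
0.24 8 [0.6385 0.2426 0.2421] 0.6322 0.647
0.25 19 [0.6432 0.2463 0.2507] 0.6328 0.664
0.26 30 [0.6485 0.2422 0.2587] 0.6346 0.6632
0.27 8 [0.6456 0.2397 0.2691] 0.635 0.6615
0.28 29 [0.6417 0.2459 0.2804] 0.6342 0.6563
0.29 32 [0.642  0.2465 0.2902] 0.6335 0.6569
```

View pics/e1.png

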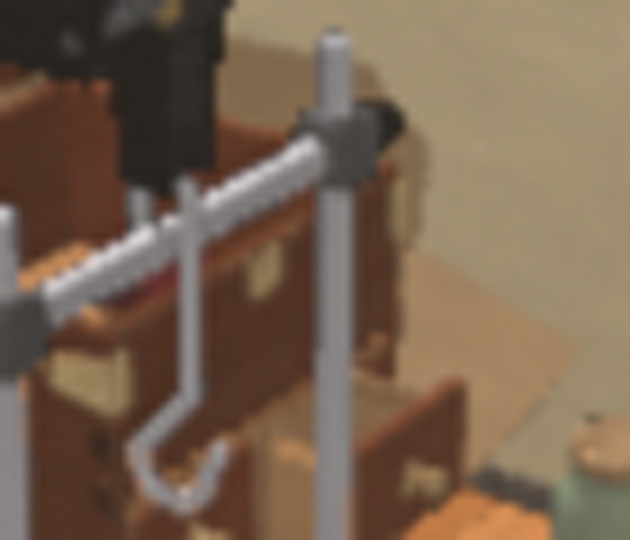

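>>> drive_tool(rows=[[0,0,0,-1.5,0,0,0],[0,0,0,-1.5,0,0,0],[0,0,0,0,0,0,0]])

```text
time_s: 11.3
tcp_pos: [0.648, 0.2373, 0.2913]
ee_rot: [[-1.0, 0.014, 0.0], [0.014, 1.0, 0.0], [-0.0, 0.0, -1.0]]
wrist_force: [5.5, -0.4, 1.3]
gripper_width: 0.145
gripper_force: 30.0
```

>>> drive_tool(rows=[[0,0,0,-1.5,0,0,0],[0,0,0,-1.5,0,0,0],[0,0,0,0,0,0,0]])

```text
time_s: 11.55
tcp_pos: [0.648, 0.2373, 0.2882]
ee_rot: [[-1.0, 0.014, 0.0], [0.014, 1.0, -0.0], [-0.0, -0.0, -1.0]]
wrist_force: [5.0, 0.9, 0.5]
gripper_width: 0.145
gripper_force: 30.0
```

>>> drive_tool(rows=[[0,0,0,-1.5,0,0,0],[0,0,0,0,0,0,0]])

```text
time_s: 11.72
tcp_pos: [0.648, 0.2373, 0.2868]
ee_rot: [[-1.0, 0.014, 0.001], [0.014, 1.0, -0.0], [-0.001, -0.0, -1.0]]
wrist_force: [4.9, -0.1, 0.6]
gripper_width: 0.147
gripper_force: 30.0
```

>>> drive_tool(rows=[[0,0,0,-1.5,0,0,0],[0,0,0,0,0,0,0]])

```text
time_s: 11.88
tcp_pos: [0.648, 0.2373, 0.2854]
ee_rot: [[-1.0, 0.014, 0.001], [0.014, 1.0, 0.0], [-0.001, 0.0, -1.0]]
wrist_force: [6.1, 1.0, 1.0]
gripper_width: 0.142
gripper_force: 30.0
```

>>> drive_tool(rows=[[0,0,0,-1,0,0,0],[0,0,0,0,0,0,0]])

```text
time_s: 12.05
tcp_pos: [0.648, 0.2373, 0.2844]
ee_rot: [[-1.0, 0.014, 0.001], [0.014, 1.0, 0.0], [-0.001, 0.0, -1.0]]
wrist_force: [5.5, -0.1, 1.0]
gripper_width: 0.144
gripper_force: 30.0
```

>>> drive_tool(rows=[[0,0,0,-1,0,0,0],[0,0,0,0,0,0,0]])

```text
time_s: 12.22
tcp_pos: [0.646, 0.2369, 0.2819]
ee_rot: [[-1.0, 0.015, -0.006], [0.015, 1.0, -0.002], [0.006, -0.002, -1.0]]
wrist_force: [1.6, -0.9, -1.0]
gripper_width: 0.149
gripper_force: 30.0
```

>>> drive_tool(rows=[[0,0,0,-0.7,0,0,0],[0,0,0,0,0,0,0]])

```text
time_s: 12.38
tcp_pos: [0.6462, 0.237, 0.2816]
ee_rot: [[-1.0, 0.014, -0.005], [0.014, 1.0, -0.002], [0.005, -0.002, -1.0]]
wrist_force: [0.5, 0.8, -1.6]
gripper_width: 0.146
gripper_force: 30.0
```

>>> drive_tool(rows=[[0,0,0,-0.8,0,0,0],[0,0,0,0,0,0,0]])

```text
time_s: 12.55
tcp_pos: [0.6467, 0.2372, 0.2816]
ee_rot: [[-1.0, 0.014, -0.003], [0.014, 1.0, -0.001], [0.003, -0.001, -1.0]]
wrist_force: [-0.7, 0.0, -1.7]
gripper_width: 0.145
gripper_force: 30.0
```

>>> drive_tool(rows=[[0,0,0,-0.8,0,0,0],[0,0,0,0,0,0,0]])

```text
time_s: 12.72
tcp_pos: [0.6472, 0.2372, 0.2814]
ee_rot: [[-1.0, 0.014, -0.001], [0.014, 1.0, -0.0], [0.001, -0.0, -1.0]]
wrist_force: [-0.1, -0.2, -1.1]
gripper_width: 0.143
gripper_force: 30.0
```

>>> drive_tool(rows=[[0,0,0,-0.6,0,0,0],[0,0,0,0,0,0,0]])

```text
time_s: 12.88
tcp_pos: [0.6474, 0.2372, 0.2811]
ee_rot: [[-1.0, 0.014, -0.0], [0.014, 1.0, -0.0], [0.0, -0.0, -1.0]]
wrist_force: [-0.3, 0.2, -1.6]
gripper_width: 0.144
gripper_force: 30.0
```

>>> drive_tool(rows=[[0,0,0,-0.6,0,0,0],[0,0,0,0,0,0,0]])

```text
time_s: 13.05
tcp_pos: [0.6475, 0.2372, 0.2808]
ee_rot: [[-1.0, 0.014, 0.0], [0.014, 1.0, 0.0], [-0.0, 0.0, -1.0]]
wrist_force: [1.2, -0.3, 0.2]
gripper_width: 0.148
gripper_force: 30.0
```

>>> drive_tool(rows=[[0,0,0,-0.6,0,0,0],[0,0,0,0,0,0,0]])

```text
time_s: 13.22
tcp_pos: [0.6475, 0.2372, 0.2807]
ee_rot: [[-1.0, 0.014, 0.001], [0.014, 1.0, 0.0], [-0.001, 0.0, -1.0]]
wrist_force: [-1.8, 0.2, 2.0]
gripper_width: 0.145
gripper_force: 30.0
```

>>> drive_tool(rows=[[0,0,0,-0.5,0,0,0],[0,0,0,0,0,0,0]])

```text
time_s: 13.38
tcp_pos: [0.6476, 0.2372, 0.2806]
ee_rot: [[-1.0, 0.014, 0.001], [0.014, 1.0, 0.0], [-0.001, 0.0, -1.0]]
wrist_force: [-1.5, -0.7, 3.3]
gripper_width: 0.149
gripper_force: 30.0
```

>>> drive_tool(rows=[[0,0,0,-0.7,0,0,0],[0,0,0,0,0,0,0]])

```text
time_s: 13.55
tcp_pos: [0.6476, 0.2372, 0.2806]
ee_rot: [[-1.0, 0.014, 0.002], [0.014, 1.0, 0.0], [-0.002, 0.0, -1.0]]
wrist_force: [-2.9, 0.4, 5.2]
gripper_width: 0.149
gripper_force: 30.0
```

>>> drive_tool(rows=[[0,0,0,-0.7,0,0,0],[0,0,0,0,0,0,0]])

```text
time_s: 13.72
tcp_pos: [0.6476, 0.2372, 0.2805]
ee_rot: [[-1.0, 0.014, 0.002], [0.014, 1.0, 0.0], [-0.002, 0.001, -1.0]]
wrist_force: [-3.2, 0.2, 7.9]
gripper_width: 0.145
gripper_force: 30.0
```

Run:
```python
from h import *
print(sense()["wrist_force"],sense()["tcp_pos"])
p=capture("side")
a=p["frame"][125:185,300:370];cv2.imwrite("pics/f1.png",cv2.resize(a[:,:,::-1],None,fx=9,fy=9,interpolation=2))
```

```text
[-3.22873714  0.17864245  7.93090407] [0.64760215 0.23721938 0.28052337]
```

View pics/f1.png

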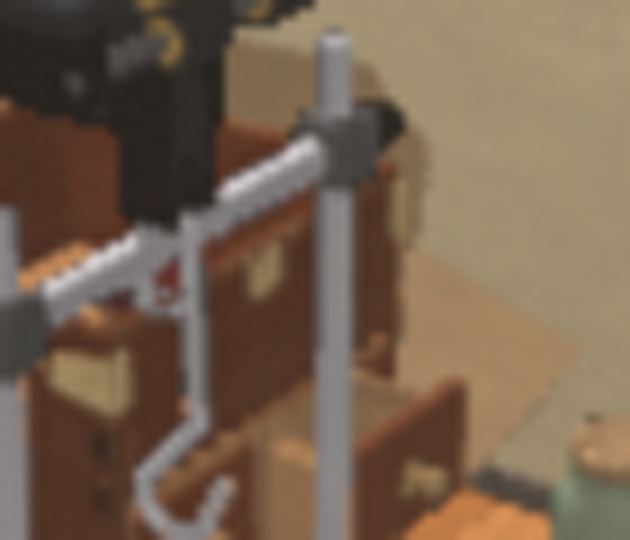

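The hook is seated, with its bend on the bar (crop 150,240), and the keeper wire lies shut below the bar (165,300). Next I release it.

>>> drive_tool(rows=[[0,0,0,1.5,0,0,0],[0,0,0,0.5,0,0,0],[50,0,0,0,0,0,0],[50,0,0,0,0,0,0],[50,0,0,0,0,0,0]])

```text
time_s: 14.18
tcp_pos: [0.6475, 0.2372, 0.2792]
ee_rot: [[-1.0, 0.014, -0.001], [0.014, 1.0, -0.0], [0.001, -0.0, -1.0]]
wrist_force: [-0.3, 0.1, -1.3]
gripper_width: 0.297
gripper_force: 0.0
```

>>> drive_tool(rows=[[50,0,0,0,0,0,0],[50,0,0,0,0,0,0],[50,0,0,10,0,0,0],[50,0,0,30,0,0,0],[50,0,0,30,0,0,0]])

```text
time_s: 14.6
tcp_pos: [0.6471, 0.2369, 0.35]
ee_rot: [[-1.0, 0.014, -0.003], [0.014, 1.0, -0.002], [0.003, -0.002, -1.0]]
wrist_force: [0.7, -0.8, 1.2]
gripper_width: 0.494
gripper_force: 0.0
```

Run:
```python
from h import *
p=capture("side"); q=cloud(p,np.ones((400,640),bool))
m=q[(q[:,0]>.6)&(q[:,0]<.7)&(q[:,1]>.22)&(q[:,1]<.26)&(q[:,2]>.10)&(q[:,2]<.31)]
for z in np.arange(.11,.3,.01):
    k=m[abs(m[:,2]-z)<.005]
    if len(k): print(round(z,3),len(k),k.mean(0).round(4),k[:,0].min().round(4),k[:,0].max().round(4))
a=p["frame"][125:185,300:370];cv2.imwrite("pics/g1.png",cv2.resize(a[:,:,::-1],None,fx=9,fy=9,interpolation=2))
```

```text
0.13 10 [0.6504 0.24   0.1321] 0.6376 0.6605
0.14 15 [0.652  0.2389 0.1389] 0.632 0.668
0.15 14 [0.6451 0.2398 0.1509] 0.6252 0.6662
0.16 9 [0.6437 0.2407 0.1599] 0.6217 0.658
0.17 10 [0.644  0.2406 0.1709] 0.637 0.6509
0.18 4 [0.6371 0.2413 0.1808] 0.6339 0.6394
0.19 6 [0.6363 0.2421 0.1907] 0.6348 0.6385
0.2 5 [0.6367 0.2408 0.2004] 0.634 0.6392
0.21 5 [0.6369 0.2413 0.2094] 0.6342 0.6395
0.22 10 [0.6426 0.2405 0.2213] 0.6333 0.6634
0.23 16 [0.6474 0.2405 0.2286] 0.6339 0.6592
0.24 8 [0.6392 0.241  0.2412] 0.6337 0.6522
0.25 23 [0.6429 0.2435 0.2504] 0.6337 0.648
0.26 26 [0.6466 0.2418 0.2593] 0.6332 0.6581
0.27 23 [0.6456 0.2423 0.2709] 0.6344 0.6611
0.28 28 [0.6444 0.2413 0.2805] 0.634 0.6611
0.29 1 [0.6544 0.2394 0.285 ] 0.6544 0.6544
```

View pics/g1.png

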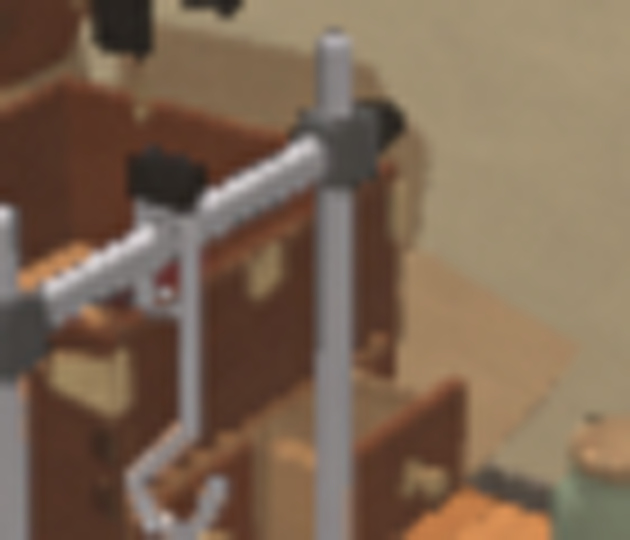

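>>> drive_tool(rows=[[60,-35,0,0,0,0,0.1],[60,-35,-15,0,0,0,0.12],[60,-35,-20,0,0,0,0.12],[60,-30,-25,0,0,0,0.12],[60,-25,-30,0,0,0,0.12]])

```text
time_s: 15.07
tcp_pos: [0.4856, 0.1468, 0.3509]
ee_rot: [[-0.84, -0.543, 0.001], [-0.543, 0.84, 0.001], [-0.001, -0.0, -1.0]]
wrist_force: [-0.4, -0.8, 0.1]
gripper_width: 0.595
gripper_force: 0.0
```

>>> drive_tool(rows=[[60,-15,-35,-10,0,0,0.12],[60,-10,-35,-30,0,0,0.12],[60,0,-35,-35,0,0,0.12],[60,0,-35,-35,0,0,0.12],[60,0,-35,-30,0,0,0.12]])

```text
time_s: 15.48
tcp_pos: [0.4633, -0.0096, 0.2282]
ee_rot: [[-0.39, -0.921, 0.003], [-0.921, 0.39, 0.001], [-0.002, -0.002, -1.0]]
wrist_force: [1.0, -0.0, 1.0]
gripper_width: 0.597
gripper_force: 0.0
```

>>> drive_tool(rows=[[60,0,-13,0,0,0,0.055],[60,0,0,0,0,0,0]])

```text
time_s: 15.65
tcp_pos: [0.4628, -0.0238, 0.2274]
ee_rot: [[-0.348, -0.938, -0.003], [-0.938, 0.348, -0.001], [0.002, 0.002, -1.0]]
wrist_force: [0.3, -0.3, 1.1]
gripper_width: 0.601
gripper_force: 0.0
```

Run:
```python
from h import *
np.set_printoptions(precision=4,suppress=True)
s=sense();print(s["joints"],s["tcp_pos"],s["ee_rot"])
p=capture("side"); g=cloud(p,np.ones((400,640),bool)); g=g[(g[:,0]>.42)&(g[:,0]<.56)&(g[:,1]>-.12)&(g[:,1]<.09)&(g[:,2]>.0285)&(g[:,2]<.12)]
b=g[g[:,2]>.055];print((b.min(0)+b.max(0))/2)
```

```text
[ 17.2357   6.9098 -22.4139   0.0226 -60.8354 -37.5939] [ 0.4628 -0.0238  0.2274] [[-0.3477 -0.9376 -0.0025]
 [-0.9376  0.3477 -0.0012]
 [ 0.002   0.002  -1.    ]]
[0.487  0.0305 0.0772]
```

Run:
```python
from h import *
np.set_printoptions(precision=4,suppress=True)
for n in("top","side"):
    p=capture(n); g=cloud(p,np.ones((400,640),bool)); g=g[(g[:,2]>.08)&(g[:,2]<.2)]
    for nm,(a,b,c,d) in dict(vise=(.2,.43,-.1,.2),jar=(.53,.72,-.15,.05)).items():
        k=g[(g[:,0]>a)&(g[:,0]<b)&(g[:,1]>c)&(g[:,1]<d)]
        print(n,nm,len(k),*( (np.percentile(k,2,0),np.percentile(k,98,0)) if len(k) else ()))
```

```text
top vise 63 [0.2678 0.1057 0.08  ] [0.3618 0.1603 0.0865]
top jar 12 [ 0.6798 -0.0199  0.0803] [0.6871 0.0426 0.0828]
side vise 3 [0.3358 0.1331 0.0801] [0.3433 0.1453 0.0803]
side jar 1 [ 0.7198 -0.0313  0.146 ] [ 0.7198 -0.0313  0.146 ]
```

>>> drive_tool(rows=[[60,-2,-10,-35,0,0,0],[60,-2,-7,-40,0,0,0],[60,0,0,-40,0,0,0],[60,0,0,-35,0,0,0],[60,0,0,-20,0,0,0]])

```text
time_s: 16.22
tcp_pos: [0.4589, -0.0376, 0.056]
ee_rot: [[-0.346, -0.938, -0.003], [-0.938, 0.346, -0.0], [0.001, 0.002, -1.0]]
wrist_force: [-0.5, 0.2, 0.1]
gripper_width: 0.602
gripper_force: 0.0
```

>>> drive_tool(rows=[[60,0,0,0,0,0,0],[60,0,0,0,0,0,0]])

```text
time_s: 16.38
tcp_pos: [0.4606, -0.0375, 0.0585]
ee_rot: [[-0.344, -0.939, -0.0], [-0.939, 0.344, -0.0], [0.0, -0.0, -1.0]]
wrist_force: [-0.1, -0.3, 0.8]
gripper_width: 0.599
gripper_force: 0.0
```

>>> drive_tool(rows=[[60,-1,-3.5,-12,0,0,0],[60,0,0,-8.5,0,0,0],[60,0,0,0,0,0,0],[0,0,0,0,0,0,0],[0,0,0,0,0,0,0]])

```text
time_s: 16.8
tcp_pos: [0.4597, -0.0416, 0.0389]
ee_rot: [[-0.345, -0.939, 0.002], [-0.939, 0.345, 0.0], [-0.001, -0.002, -1.0]]
wrist_force: [-0.1, -0.6, -0.3]
gripper_width: 0.52
gripper_force: 0.0
```

>>> drive_tool(rows=[[0,0,0,0,0,0,0],[0,0,0,0,0,0,0],[0,0,0,0,0,0,0],[0,0,0,0,0,0,0],[0,0,0,0,0,0,0]])

```text
time_s: 17.22
tcp_pos: [0.4589, -0.042, 0.0379]
ee_rot: [[-0.346, -0.938, 0.0], [-0.938, 0.346, 0.0], [-0.0, -0.0, -1.0]]
wrist_force: [1.0, -0.4, 0.9]
gripper_width: 0.156
gripper_force: 0.7
```

>>> drive_tool(rows=[[0,0,0,0,0,0,0],[0,0,0,0,0,0,0],[0,0,0,0,0,0,0]])

```text
time_s: 17.47
tcp_pos: [0.4589, -0.0419, 0.0378]
ee_rot: [[-0.346, -0.938, 0.0], [-0.938, 0.346, 0.0], [-0.0, -0.0, -1.0]]
wrist_force: [0.0, 1.4, 0.2]
gripper_width: 0.144
gripper_force: 29.8
```

>>> drive_tool(rows=[[0,0,0,10,0,0,0],[0,0,0,25,0,0,0],[0,0,0,30,0,0,-0.05],[0,0,10,30,0,0,-0.1],[0,0,15,25,0,0,-0.11]])

```text
time_s: 17.88
tcp_pos: [0.458, -0.0175, 0.159]
ee_rot: [[-0.581, -0.814, -0.001], [-0.814, 0.581, -0.0], [0.001, 0.001, -1.0]]
wrist_force: [1.5, 0.4, -2.1]
gripper_width: 0.148
gripper_force: 30.0
```

>>> drive_tool(rows=[[0,0,25,0,0,0,-0.11],[0,0,30,0,0,0,-0.11],[0,0,30,0,0,0,-0.11],[0,0,30,0,0,0,-0.11],[0,5,30,0,0,0,-0.11]])

```text
time_s: 18.3
tcp_pos: [0.4618, 0.1286, 0.1571]
ee_rot: [[-0.92, -0.391, -0.003], [-0.391, 0.92, -0.001], [0.003, 0.0, -1.0]]
wrist_force: [0.1, -0.4, -1.6]
gripper_width: 0.148
gripper_force: 30.0
```

>>> drive_tool(rows=[[0,10,30,0,0,0,-0.11],[0,10,30,0,0,0,-0.11],[0,10,25,0,0,0,-0.11],[0,5,20,0,0,0,-0.09],[0,0,0,0,0,0,0]])

```text
time_s: 18.72
tcp_pos: [0.4994, 0.2362, 0.1566]
ee_rot: [[-1.0, 0.012, -0.0], [0.012, 1.0, 0.0], [0.0, 0.0, -1.0]]
wrist_force: [-0.4, 0.7, -2.4]
gripper_width: 0.149
gripper_force: 30.0
```

Run:
```python
from h import *
np.set_printoptions(precision=4,suppress=True)
s=sense();print(s["tcp_pos"],s["ee_rot"],s["wrist_force"],s["moment"])
for n in("side","top"):
    p=capture(n); g=cloud(p,np.ones((400,640),bool)); t=s["tcp_pos"]
    b=g[(abs(g[:,0]-t[0]-.077)<.02)&(abs(g[:,1]-t[1])<.048)&(g[:,2]>t[2]+.02)&(g[:,2]<t[2]+.08)]
    print(n,len(b),b.min(0),b.max(0),b[b[:,2]>t[2]+.045].mean(0),cv2.fitLine(b[:,:2].astype(np.float32),cv2.DIST_HUBER,0,.01,.01).ravel())
    if n=="side": cv2.imwrite("pics/h1.png",cv2.resize(p["frame"][130:250,290:410,::-1],None,fx=5,fy=5,interpolation=2))
```

```text
[0.4994 0.2362 0.1566] [[-0.9999  0.0121 -0.0003]
 [ 0.0121  0.9999  0.    ]
 [ 0.0003  0.     -1.    ]] [-0.4046  0.7266 -2.3691] [0.1931 0.0825 0.0819]
side 20 [0.5729 0.209  0.1767] [0.5794 0.279  0.2147] [0.5758 0.2271 0.2109] [0.0285 0.9996 0.5761 0.2626]
top 22 [0.5727 0.2379 0.1823] [0.578  0.2791 0.2181] [0.5754 0.2539 0.2115] [ 0.0003 -1.      0.5755  0.2581]
```

View pics/h1.png

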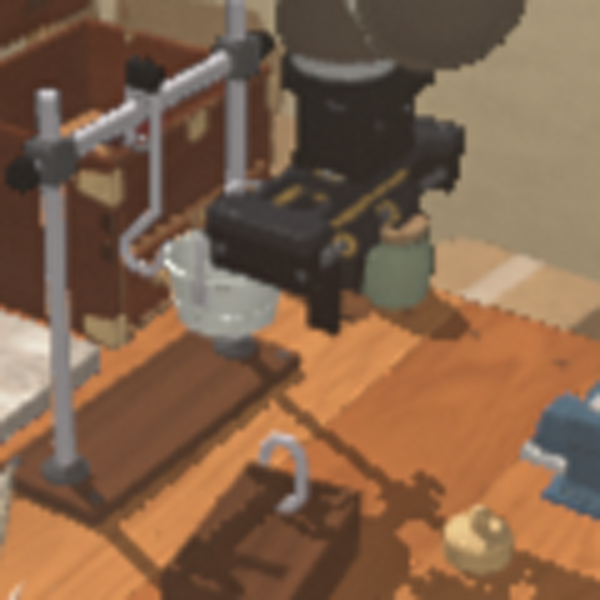

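>>> drive_tool(rows=[[0,0,1,-20,0,0,0],[0,0,0,-20,0,0,0],[0,0,0,-4.5,0,0,0],[0,10,0,0,0,0,0],[0,0,0,0,0,0,0]])

```text
time_s: 19.23
tcp_pos: [0.5107, 0.2338, 0.1139]
ee_rot: [[-1.0, 0.012, 0.002], [0.012, 1.0, 0.0], [-0.002, 0.0, -1.0]]
wrist_force: [2.0, 0.2, -0.6]
gripper_width: 0.142
gripper_force: 30.0
```

>>> drive_tool(rows=[[0,6,0,0,0,0,0],[0,6,0,0,0,0,0],[0,3,0,0,0,0,0],[0,0,0,0,0,0,0]])

```text
time_s: 19.57
tcp_pos: [0.5249, 0.2342, 0.1139]
ee_rot: [[-1.0, 0.013, 0.001], [0.013, 1.0, 0.001], [-0.001, 0.001, -1.0]]
wrist_force: [0.4, -0.8, -1.6]
gripper_width: 0.147
gripper_force: 30.0
```

Run:
```python
from h import *
np.set_printoptions(precision=4,suppress=True)
s=sense();print(s["tcp_pos"],s["wrist_force"])
t=s["tcp_pos"]
for n in("side","top"):
    p=capture(n); g=cloud(p,np.ones((400,640),bool))
    b=g[(abs(g[:,0]-t[0]-.077)<.012)&(abs(g[:,1]-t[1])<.048)&(g[:,2]>t[2]+.045)&(g[:,2]<t[2]+.08)]
    print(n,b[:12])
    h=g[(g[:,0]>.61)&(g[:,0]<.64)&(abs(g[:,1]-.24)<.02)&(g[:,2]>.13)&(g[:,2]<.175)];print("hook tip",h[:12])
```

```text
[0.5249 0.2342 0.1139] [ 0.4441 -0.7854 -1.6335]
side [[0.6003 0.227  0.1724]
 [0.6004 0.2209 0.1697]
 [0.5999 0.2157 0.1676]
 [0.6023 0.2062 0.1627]
 [0.6021 0.2361 0.1721]
 [0.6012 0.2315 0.1703]
 [0.5993 0.2284 0.1696]
 [0.6012 0.2139 0.1626]
 [0.6014 0.2075 0.1598]
 [0.6005 0.2441 0.1724]
 [0.5989 0.2407 0.1713]]
hook tip [[0.6388 0.242  0.1712]
 [0.6236 0.2403 0.1599]
 [0.6228 0.2357 0.1581]
 [0.6288 0.239  0.1539]
 [0.6235 0.2406 0.1562]
 [0.6212 0.2381 0.1558]
 [0.6263 0.2425 0.1524]
 [0.6227 0.2418 0.1532]
 [0.6316 0.2411 0.1463]
 [0.6298 0.2378 0.1453]
 [0.6318 0.2409 0.1423]
 [0.6294 0.2384 0.1419]]
top [[0.6034 0.2678 0.1615]
 [0.6033 0.2646 0.1612]
 [0.6028 0.2616 0.1636]
 [0.6028 0.2585 0.1631]
 [0.6016 0.2557 0.17  ]
 [0.6012 0.2528 0.1723]
 [0.6025 0.249  0.1635]
 [0.6017 0.2462 0.1678]
 [0.601  0.2434 0.172 ]
 [0.6    0.2648 0.1623]
 [0.5994 0.2618 0.1653]
 [0.6    0.2585 0.1611]]
hook tip [[0.6399 0.2426 0.1324]
 [0.6391 0.2397 0.1359]
 [0.6386 0.2366 0.1383]
 [0.6347 0.2435 0.1429]
 [0.6337 0.2407 0.1481]
 [0.6344 0.2371 0.1438]
 [0.6314 0.2436 0.1432]
 [0.6295 0.2412 0.154 ]
 [0.6286 0.2383 0.1583]
 [0.6246 0.242  0.1638]
 [0.6247 0.2387 0.1625]
 [0.622  0.2419 0.1604]]
```

>>> drive_tool(rows=[[0,6,3,-1,0,0,0],[0,7,0,-1,0,0,0],[0,6,0,-1,0,0,0],[0,4,0,0,0,0,0],[0,0,0,0,0,0,0]])

```text
time_s: 20.08
tcp_pos: [0.5477, 0.2371, 0.1099]
ee_rot: [[-1.0, 0.013, 0.0], [0.013, 1.0, -0.0], [-0.0, -0.0, -1.0]]
wrist_force: [-0.8, 0.5, -2.9]
gripper_width: 0.145
gripper_force: 30.0
```

>>> drive_tool(rows=[[0,3,0,-1.5,0,0,0],[0,3,0,-2.5,0,0,0],[0,3,0,-3,0,0,0],[0,0,0,0,0,0,0]])

```text
time_s: 20.42
tcp_pos: [0.5558, 0.2368, 0.1024]
ee_rot: [[-1.0, 0.012, -0.001], [0.012, 1.0, -0.001], [0.001, -0.001, -1.0]]
wrist_force: [-0.2, 0.0, -3.0]
gripper_width: 0.144
gripper_force: 30.0
```

Run:
```python
from h import *
s=sense();print(s["tcp_pos"],s["wrist_force"])
p=capture("side");cv2.imwrite("pics/i1.png",cv2.resize(p["frame"][140:200,300:370,::-1],None,fx=9,fy=9,interpolation=2))
```

```text
[0.55584715 0.23681589 0.10239108] [-0.23244245  0.00623843 -3.04493132]
```

View pics/i1.png

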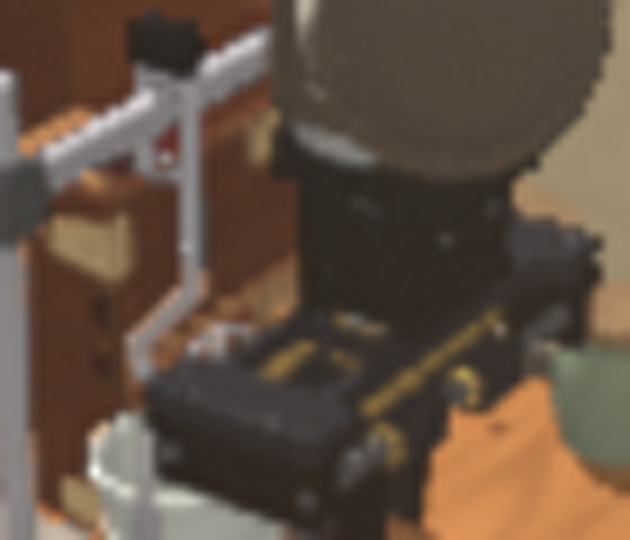

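>>> drive_tool(rows=[[0,4,0,0,0,0,0],[0,3,0,-4,0,0,0],[0,2,0,-4,0,0,0],[0,2,0,-3,0,0,0],[0,0,0,0,0,0,0]])

```text
time_s: 20.88
tcp_pos: [0.5666, 0.2367, 0.0911]
ee_rot: [[-1.0, 0.013, -0.002], [0.013, 1.0, -0.001], [0.002, -0.001, -1.0]]
wrist_force: [0.1, 1.2, -1.9]
gripper_width: 0.145
gripper_force: 30.0
```

>>> drive_tool(rows=[[0,2,0,-2,0,0,0],[0,2,0,-2,0,0,0],[0,0,0,-2,0,0,0],[0,0,0,0,0,0,0]])

```text
time_s: 21.22
tcp_pos: [0.5705, 0.2369, 0.0857]
ee_rot: [[-1.0, 0.012, -0.001], [0.012, 1.0, -0.0], [0.001, -0.0, -1.0]]
wrist_force: [-0.1, 0.1, -2.1]
gripper_width: 0.147
gripper_force: 30.0
```

>>> drive_tool(rows=[[0,0,0,-1.5,0,0,0],[0,0,0,-1.5,0,0,0],[0,0,0,0,0,0,0]])

```text
time_s: 21.47
tcp_pos: [0.5705, 0.2369, 0.0829]
ee_rot: [[-1.0, 0.012, -0.001], [0.012, 1.0, -0.0], [0.001, -0.0, -1.0]]
wrist_force: [0.5, -0.1, -2.3]
gripper_width: 0.146
gripper_force: 30.0
```

>>> drive_tool(rows=[[0,0,0,-1,0,0,0],[0,0,0,0,0,0,0],[0,0,0,0,0,0,0]])

```text
time_s: 21.72
tcp_pos: [0.5707, 0.237, 0.0823]
ee_rot: [[-1.0, 0.012, 0.0], [0.012, 1.0, 0.0], [-0.0, 0.0, -1.0]]
wrist_force: [-0.4, 0.8, -1.7]
gripper_width: 0.144
gripper_force: 30.0
```

>>> drive_tool(rows=[[0,0,0,-1,0,0,0],[0,0,0,0,0,0,0],[0,0,0,0,0,0,0]])

```text
time_s: 21.97
tcp_pos: [0.5707, 0.237, 0.0812]
ee_rot: [[-1.0, 0.012, -0.0], [0.012, 1.0, -0.0], [0.0, -0.0, -1.0]]
wrist_force: [0.2, -0.2, -2.0]
gripper_width: 0.146
gripper_force: 30.0
```

>>> drive_tool(rows=[[0,0,0,-1,0,0,0],[0,0,0,0,0,0,0],[0,0,0,0,0,0,0]])

```text
time_s: 22.22
tcp_pos: [0.5709, 0.2371, 0.0804]
ee_rot: [[-1.0, 0.012, 0.0], [0.012, 1.0, 0.0], [-0.0, 0.0, -1.0]]
wrist_force: [0.7, 1.0, -1.9]
gripper_width: 0.146
gripper_force: 30.0
```

>>> drive_tool(rows=[[0,0,0,-0.7,0,0,0],[0,0,0,0,0,0,0],[0,0,0,0,0,0,0]])

```text
time_s: 22.47
tcp_pos: [0.571, 0.2372, 0.0799]
ee_rot: [[-1.0, 0.012, 0.001], [0.012, 1.0, 0.0], [-0.001, 0.0, -1.0]]
wrist_force: [-0.6, -0.0, -0.5]
gripper_width: 0.146
gripper_force: 30.0
```

>>> drive_tool(rows=[[0,0,0,-0.7,0,0,0],[0,0,0,0,0,0,0],[0,0,0,0,0,0,0]])

```text
time_s: 22.72
tcp_pos: [0.5711, 0.2372, 0.0793]
ee_rot: [[-1.0, 0.012, 0.001], [0.012, 1.0, 0.001], [-0.001, 0.001, -1.0]]
wrist_force: [0.0, 0.9, 1.8]
gripper_width: 0.144
gripper_force: 30.0
```

>>> drive_tool(rows=[[0,0,0,-0.7,0,0,0],[0,0,0,0,0,0,0],[0,0,0,0,0,0,0]])

```text
time_s: 22.97
tcp_pos: [0.5712, 0.2373, 0.0787]
ee_rot: [[-1.0, 0.012, 0.001], [0.012, 1.0, 0.001], [-0.001, 0.001, -1.0]]
wrist_force: [0.2, 0.0, 3.0]
gripper_width: 0.142
gripper_force: 30.0
```

>>> drive_tool(rows=[[0,0,0,1.2,0,0,0],[0,0,0,0,0,0,0],[0,0,0,0,0,0,0]])

```text
time_s: 23.22
tcp_pos: [0.5706, 0.2369, 0.0792]
ee_rot: [[-1.0, 0.012, -0.0], [0.012, 1.0, -0.0], [0.0, -0.0, -1.0]]
wrist_force: [0.2, -0.0, 2.0]
gripper_width: 0.147
gripper_force: 30.0
```

>>> drive_tool(rows=[[22,0,0,0,0,0,0],[30,0,0,0,0,0,0],[40,0,0,0,0,0,0],[50,0,0,0,0,0,0],[50,0,0,0,0,0,0]])

```text
time_s: 23.63
tcp_pos: [0.5706, 0.2369, 0.0791]
ee_rot: [[-1.0, 0.012, -0.001], [0.012, 1.0, -0.0], [0.001, -0.0, -1.0]]
wrist_force: [-0.1, -0.3, 0.3]
gripper_width: 0.432
gripper_force: 0.0
```

>>> drive_tool(rows=[[50,0,0,0,0,0,0],[50,0,0,0,0,0,0],[50,0,0,0,0,0,0],[50,0,0,0,0,0,0],[50,0,0,0,0,0,0]])

```text
time_s: 24.05
tcp_pos: [0.5707, 0.237, 0.0793]
ee_rot: [[-1.0, 0.012, 0.0], [0.012, 1.0, 0.0], [-0.0, 0.0, -1.0]]
wrist_force: [0.4, -0.4, -0.6]
gripper_width: 0.503
gripper_force: 0.0
```

>>> drive_tool(rows=[[50,0,0,8,0,0,0],[50,0,0,12,0,0,0],[50,0,0,15,0,0,0],[50,0,0,15,0,0,0],[50,0,0,0,0,0,0]])

```text
time_s: 24.47
tcp_pos: [0.5727, 0.2381, 0.1334]
ee_rot: [[-1.0, 0.011, 0.006], [0.011, 1.0, 0.003], [-0.006, 0.003, -1.0]]
wrist_force: [0.1, -0.5, 0.3]
gripper_width: 0.497
gripper_force: 0.0
```

>>> drive_tool(rows=[[50,-15,0,5,0,0,0],[50,-25,0,5,0,0,0],[50,-30,0,10,0,0,0],[50,-30,0,10,0,0,0],[50,-20,0,10,0,0,0]])

```text
time_s: 24.88
tcp_pos: [0.4482, 0.2362, 0.1692]
ee_rot: [[-1.0, 0.012, -0.002], [0.012, 1.0, -0.001], [0.002, -0.001, -1.0]]
wrist_force: [0.1, 0.1, -0.2]
gripper_width: 0.498
gripper_force: 0.0
```

Run:
```python
from h import *
np.set_printoptions(precision=4,suppress=True)
for i in range(2):
    p=capture("side"); g=cloud(p,np.ones((400,640),bool))
    b=g[(abs(g[:,0]-.648)<.06)&(abs(g[:,1]-.237)<.05)&(g[:,2]>.02)&(g[:,2]<.11)]
    r=b[b[:,2]>.07]; print(len(b),b.min(0),b.max(0),b.mean(0))
h=g[(g[:,0]>.53)&(g[:,0]<.60)&(abs(g[:,1]-.237)<.012)&(g[:,2]>.05)&(g[:,2]<.12)]; print("handle",h[::6])
cv2.imwrite("pics/j1.png",cv2.resize(p["frame"][130:220,290:390,::-1],None,fx=6,fy=6,interpolation=2))
```

```text
422 [0.5881 0.1922 0.0403] [0.694  0.2833 0.1059] [0.6484 0.2393 0.07  ]
419 [0.5888 0.194  0.04  ] [0.6945 0.2818 0.1087] [0.6484 0.2393 0.0702]
handle [[0.5981 0.242  0.087 ]
 [0.5888 0.2435 0.087 ]
 [0.5967 0.2442 0.0806]
 [0.5718 0.2383 0.0864]
 [0.5836 0.2451 0.0817]
 [0.5608 0.2427 0.0886]
 [0.581  0.2488 0.0805]
 [0.5557 0.2442 0.0872]
 [0.5755 0.2449 0.0765]
 [0.5502 0.2464 0.0864]
 [0.5587 0.2457 0.079 ]
 [0.5594 0.2445 0.0741]]
```

View pics/j1.png

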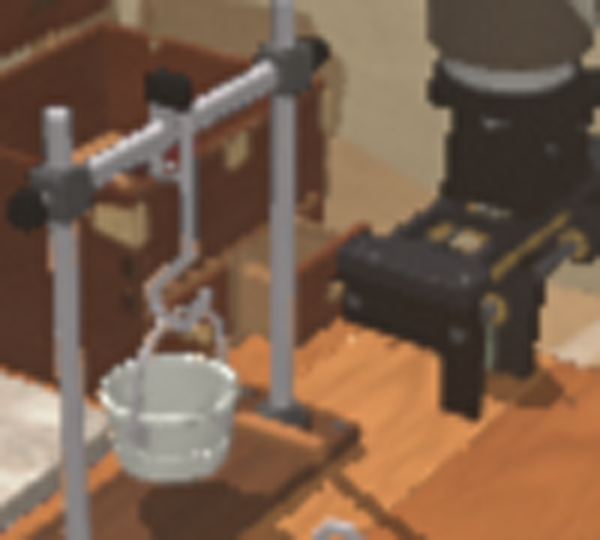

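The pail hangs level in the lower curl (bail at crop 180,315), with the keeper shut under the bar (165,160) and the gripper clear. I let it settle for a moment, then hand in.

>>> drive_tool(rows=[[50,-10,0,5,0,0,0],[50,0,0,0,0,0,0],[50,0,0,0,0,0,0],[50,0,0,0,0,0,0],[50,0,0,0,0,0,0]])

```text
time_s: 25.4
tcp_pos: [0.4412, 0.237, 0.1738]
ee_rot: [[-1.0, 0.013, -0.001], [0.013, 1.0, -0.001], [0.001, -0.001, -1.0]]
wrist_force: [-0.6, -0.8, -0.1]
gripper_width: 0.5
gripper_force: 0.0
```

>>> drive_tool(rows=[[50,0,0,0,0,0,0],[50,0,0,0,0,0,0],[50,0,0,0,0,0,0],[50,0,0,0,0,0,0],[50,0,0,0,0,0,0]])

```text
time_s: 25.82
tcp_pos: [0.4408, 0.237, 0.1743]
ee_rot: [[-1.0, 0.012, -0.0], [0.012, 1.0, -0.0], [0.0, -0.0, -1.0]]
wrist_force: [0.8, -0.3, 0.4]
gripper_width: 0.505
gripper_force: 0.0
```

```bash
python3 -c "
from station import *
print(finish_job())"
```

```text
the job is handed in; nothing more can be done
None
```

I handed the job in after about 26 s: the S-hook sits on the bar with its keeper shut, the pail hangs level in its lower curl, and the plain hook was not touched; the highest push read on the bar was about 10 N, and no verdict came back.

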